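Hang a funnel in its notch on the drying rail

ROBOT

A 7-joint arm with a two-finger parallel gripper is mounted at the origin on the work surface. World frame = base frame: x ahead of the robot, y to its left, z up, the work surface at z = 0. Lengths are in m, angles in rad, forces in N, time in s.
With the tool pointing down it reaches from about 0.4 to 0.875 m from the base axis. Payload 19.3 kg.
Tool frame: the origin (TCP) lies at the very end of the fingers, on their centre line; the grasp point (between the pads) lies 19 mm behind it; z points along the fingers, y is the direction in which the jaws open and shut (so a half turn about z gives the same grasp; the last joint's range is limited). The gripper opens to 85 mm and grips with 20 to 120 N. Pads are 22 mm wide; open, the fingers measure 114 mm over their backs; the gripper's body (76 mm by 85 mm) begins 54 mm behind the grasp point. The pads swing forward as they close: fully open they stand 13 mm farther back than shut.
Start: joints at [1.188, 0.521, -0.036, 1.599, 0.021, 1.021, -0.113], TCP at [0.192, -0.595, 0.231] pointing down, gripper open.
Joint ranges: [-2.91, 2.91], [-0.3, 2.13], [-1.5, 1.42], [0.17, 2.43], [-1.26, 4.41], [0.16, 1.93], [-2.52, 2.52]. Speed limits (rad/s): [1.89, 1.89, 2.39, 2.39, 3.01, 3.01, 3.01].

INTERFACE

Orientations are given as [roll, pitch, yaw] about the fixed x, y, z axes, in that order (R = Rz(yaw) Ry(pitch) Rx(roll)).
In Python, from workcell import bot gives the robot as it stands.
- The arm moves only by the tool carry_out, never from a script. Its argument "targets" is a list of rows, each a list of 7 numbers: the shift along the tool's x, y, z in mm, then the turn, a rotation vector about the tool's x, y, z in units of 6 degrees (1.0 is 6 degrees), then the closure in counts, from 0 (fully open) to 255 (shut). A call has 1 to 5 rows; each row shifts and turns the commanded pose from where the row before left it, along the tool's axes as they then stand; what a row does not reach is not made up. A row lasts 1/12 s, in which the tool goes at most 41.7 mm and 7.16 degrees, less where a joint would pass 70% of its speed; a pose out of reach is approached as far as the arm can. A call is refused whole if a number of a shift passes 41.7 or a number of a turn 1, either way. A call with a gripper value outside its range is refused whole. The fingers move at their own pace and stop on an object; "force" is the grip in N (left out, the last holds). Time passes only in rows, so rows that do not move let the fingers close. It gives the time, the measured TCP pose, the force and the opening at its end, in the units of the state.
- bot.observe(): the state, without advancing time (a new reading comes with each control period).
- bot.grab_frame(name): name is "scene" or "top"; returns a dict with "color" (384x512x3 uint8, red, green, blue), "z_map" (384x512 float32, m along the optical axis (not along the pixel's ray), 0 where there is no reading), "K" (3x3 intrinsics, pixels), "cam_to_world" (4x4, takes a point from camera to world coordinates). Camera axes: x right, y down, z forward; pixel columns grow to the right and rows downward; lengths in m; the calibration is good to about 2 mm. A picture is of the moment at which its call begins.
- bot.job_done(): hands the job in, once; it reports no verdict.
The state is a dict: "clock": time; "qpos": joint angles; "qd": joint speeds; "joint_efforts": joint torques, N m; "position": TCP position; "tool_rot": TCP orientation; "force": force on the tool from outside, world axes, zero at the start; "moment": the same for the moment, N m; "grip_width": finger opening in m.
Only numpy, scipy, OpenCV 4.12 (cv2) and the standard library are available. Lean on these libraries where they do the work, as an engineer would, in place of code of your own. Each camera call takes 0.05 s, during which the arm holds its last target. There are 200 camera calls.

TASK

Take the orange funnel off its draining stand and hang it by its hook on the blue drying rail, lowering it through the gap between the two white funnels without knocking either of them along or off the rail. The rail has one notch on its top edge, somewhere in that gap: rest the hook lightly on the rail, slide it along by feel until it drops into the notch, and keep hold of it until it is fully down in there, then let go. Never press hard on the rail, and leave the flask and the wash bottle where they are.

Things in the scene. Friction and masses are not known exactly. Their poses are not given: they have to be found in the camera images.
- funnel_tab (a point): Orange funnel to be hung (about 180 g): steel hook bracket with a plastic funnel fixed to its front. Centre of its grip tab, an upright plate 10 mm thick (its x), 24 mm wide (its y), 45 mm tall, standing on the hook crown from 24 mm below to 21 mm above this point. Its z is up; its x points from the funnel towards the hook's prong. Grip the tab across its 10 mm thickness.
- funnel_hook (a point): Same funnel: middle of the flat underside of its hook crown, which rests on the bar, 30 mm below funnel_tab. The hook is an upside-down U, 24 mm wide (y), its slot 18 mm wide (x): front plate on the -x side reaching 42 mm down, prong on the +x side 26 mm down, tip flared outward. The funnel (mouth 66 mm across, rim 8 mm and stem tip 100 mm below this point) is centred 45 mm to the -x side.
- stand_top (a point): Draining stand (fixed) where the orange funnel hangs at the start: middle of the top edge of a blue bar 14 mm thick (x), 50 mm long (y), 150 mm above the table, on a post.
- rail: Blue drying rail: point on the table below rail_mid. Its bar floats on springs in the fixed posts and gives 1 mm down per 3 N. One plain square notch, 28 mm long (y), 8 mm deep, in its top edge takes a hook (24 mm wide). Its place is not measured: it lies within 11 mm, either way, of the point midway between the white funnels' hooks. Over 20 N on the rail is pressing hard; 3 to 8 N do for feeling.
- rail_mid (a point): Middle of the length of the blue rail's flat top edge, 200 mm above the table. Bar 14 mm thick (x), 340 mm long (y), 32 mm tall, on two end posts rising 8 mm higher. x is across the bar, pointing away from the robot; z up. The funnels hang on the bar's -x side.
- left_funnel_hook (a point): White funnel on the rail on the left (+y) side of the gap, same shape and size as the orange one, hanging loose on the plain top edge: middle of the underside of its hook crown. Easily pushed along the rail; 10 mm is too much.
- right_funnel_hook (a point): White funnel on the right (-y) side of the gap, same as the left one: middle of the underside of its hook crown.
- flask_mid (a point): Small glass conical flask standing on the bench, 64 mm across, 88 mm tall: its centre, 44 mm up. To be left alone.
- wash_bottle_mid (a point): White wash bottle with red cap on the bench, 60 mm across, 120 mm tall with a thin spout to 178 mm: point on its axis 60 mm up. To be left alone.
Things that resemble listed ones, but are neither listed nor needed, are in the scene too. What is shaped like the part that bears stand_top but turquoise is not meant.

How it is judged:
By the outcome, as a careful person would: the job done as asked, in the order asked, and still so for the second after the job is handed in, with the robot touching nothing.
It also fails if it takes over 64 s, if anything falls off the work surface, if the arm or the gripper's body presses on something with over 40 N, if the wrist force passes 120 N, or if a joint passes its speed limit or range.

## Working session

There is one attempt and no reset: what is moved stays moved. The work goes in short steps, Python scripts to look and compute and a tool call to move; the robot and the scene stay as the last step left them, time stands still between calls to the robot, and variables do not carry over. Pictures are saved under pics/ and viewed, about 8 in all and at most 12, crops included, and the job is handed in when it is done.

Besides the shell and the picture viewer there is one more tool, called as name(argument=value, ...) on one line, values as JSON. carry_out: Moves the arm, as the interface text tells. Its arguments: {"type":"object","properties":{"targets":{"type":"array","items":{"type":"array","items":{"type":"number"}}},"force":{"type":"number"}},"required":["targets"]}

```bash
mkdir -p pics
python3 - <<'E'
from workcell import bot
import cv2,numpy as np
s=bot.observe(); print(s)
for n in("scene","top"):
    f=bot.grab_frame(n); np.savez(f"{n}0.npz",**f)
    print(n,f["K"],f["cam_to_world"])
    cv2.imwrite(f"pics/{n}0.png",cv2.resize(f["color"][:,:,::-1],(800,600)))
E
```

```text
{'clock': 0.0, 'qpos': array([ 1.18779806,  0.52198942, -0.03630765,  1.60001185,  0.02114832,
        1.02116327, -0.11281802]), 'qd': array([-0.00015654, -0.00221309, -0.00155683, -0.00133025,  0.00041462,
        0.00017613,  0.00142216]), 'joint_efforts': array([-3.73615912e-04, -9.27118492e+01,  1.97969556e+00, -3.69931591e+01,
        1.78156426e-02,  8.20640184e-03,  3.43261991e-05]), 'position': array([ 0.19217976, -0.59433908,  0.23073991]), 'tool_rot': array([-3.14040481e+00,  5.38807157e-05,  3.12726224e-01]), 'force': array([ 1.23127323,  0.42994868, -0.91902863]), 'moment': array([-0.02327667,  0.01603037,  0.04701606]), 'grip_width': 0.08547440638970988}
scene [[409.88447561   0.         255.75185483]
 [  0.         409.88447561 195.23822123]
 [  0.           0.           1.        ]] [[-0.58230908  0.66941017 -0.46130918  0.98086526]
 [ 0.81290937  0.48623295 -0.32055557  0.24590738]
 [ 0.00972057 -0.56166497 -0.82730766  0.88231247]
 [ 0.          0.          0.          1.        ]]
top [[388.70438004   0.         254.102854  ]
 [  0.         388.70438004 197.18951906]
 [  0.           0.           1.        ]] [[ 0.02890196 -0.98684674  0.15905402  0.40242256]
 [-0.99955617 -0.02968253 -0.00253359 -0.02692961]
 [ 0.00722139 -0.1589102  -0.98726663  1.19441775]
 [ 0.          0.          0.          1.        ]]
```

View pics/scene0.png

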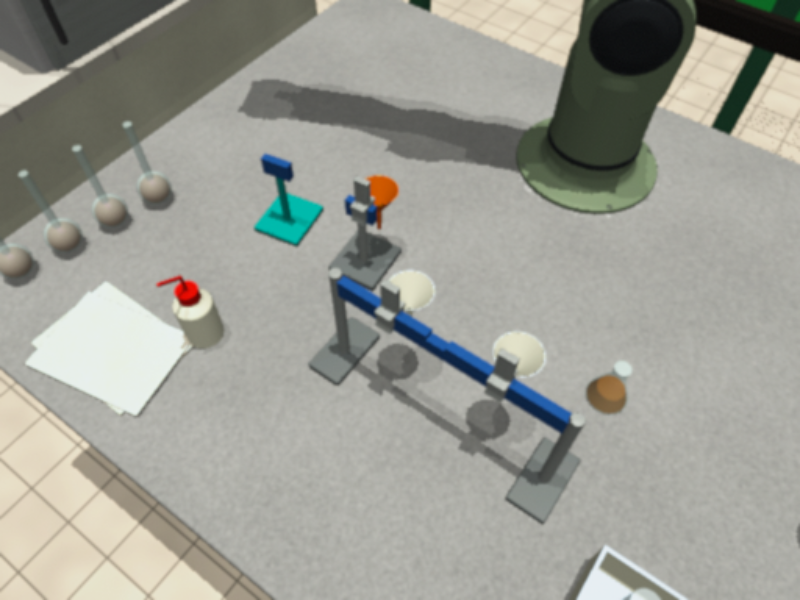

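View pics/top0.png

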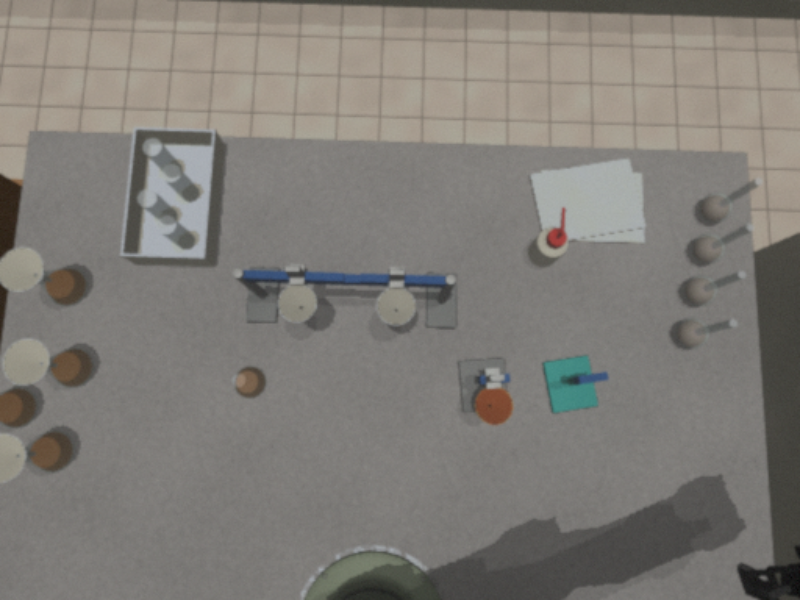

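The views show the orange funnel on the stand at about (492,385) in the top view and (362,200) in the scene view. The rail runs from (240,273) to (452,281) in the top view. The white funnels' hooks are at (296,274) and (397,278), and the notch looks visible near (345,277). Next I'll measure these.

```bash
cat > h.py <<'E'
import numpy as np,cv2
def load(n): return dict(np.load(n))
def pts(f):
    v,u=np.mgrid[:384,:512]; z=f["z_map"]; K=f["K"]
    p=np.stack([(u-K[0,2])/K[0,0]*z,(v-K[1,2])/K[1,1]*z,z],-1)
    P=p@f["cam_to_world"][:3,:3].T+f["cam_to_world"][:3,3]; P[z==0]=np.nan
    return P
def ray(f,u,v,h):
    K,T=f["K"],f["cam_to_world"]; d=T[:3,:3]@[(u-K[0,2])/K[0,0],(v-K[1,2])/K[1,1],1]
    return T[:3,3]+d*(h-T[2,3])/d[2]
def blue(f):
    c=f["color"].astype(int); return (c[...,2]>c[...,0]+40)&(c[...,2]>c[...,1]+30)
def comps(m,P,amin=8):
    n,l,s,c=cv2.connectedComponentsWithStats(m.astype(np.uint8),connectivity=8)
    for i in range(1,n):
        if s[i,4]>=amin:
            q=P[l==i]; print(s[i].tolist(),c[i].round(1),"mean",np.nanmedian(q,0).round(4),"min",np.nanmin(q,0).round(3),"max",np.nanmax(q,0).round(3))
E
python3 - <<'E'
from h import *
for n in("top","scene"):
    f=load(n+"0.npz");P=pts(f);c=f["color"].astype(int)
    print(n,"blue");comps(blue(f),P)
    near=(P[...,0]>.25)&(P[...,0]<.75)&(P[...,1]>-.4)&(P[...,1]<.25)
    print("orange");comps((c[...,0]>150)&(c[...,1]<110)&(c[...,2]<70)&near,P)
    sat=c.max(-1)-c.min(-1)
    print("grey high");comps((sat<35)&near&(P[...,2]>.17),P)
    print("all high>.222");comps(near&(P[...,2]>.222),P,4)
E
```

```text
top blue
[156, 173, 28, 6, 115] [169.9 175.7] mean [0.6127 0.1914 0.1998] min [0.607 0.157 0.195] max [0.62  0.228 0.203]
[196, 174, 52, 7, 238] [221.4 177.3] mean [0.6128 0.0588 0.199 ] min [ 0.607 -0.01   0.188] max [0.62  0.124 0.205]
[259, 176, 26, 6, 112] [271.7 178.7] mean [ 0.6128 -0.0749  0.2   ] min [ 0.606 -0.106  0.196] max [ 0.62  -0.041  0.204]
[371, 239, 18, 6, 65] [379.3 241.4] mean [ 0.4613 -0.3682  0.1498] min [ 0.453 -0.391  0.147] max [ 0.468 -0.345  0.155]
[308, 241, 2, 4, 8] [308.5 242.5] mean [ 0.4524 -0.1785  0.1507] min [ 0.448 -0.18   0.147] max [ 0.456 -0.177  0.153]
orange
[352, 147, 10, 9, 46] [355.6 152. ] mean [ 0.7137 -0.3137  0.1202] min [ 0.704 -0.332  0.116] max [ 0.729 -0.305  0.126]
grey high
[149, 169, 143, 39, 1269] [220.7 186.5] mean [0.5964 0.0783 0.1888] min [ 0.536 -0.124  0.17 ] max [0.632 0.244 0.255]
[312, 240, 11, 5, 46] [317.  241.8] mean [ 0.4522 -0.1928  0.2007] min [ 0.447 -0.206  0.17 ] max [ 0.457 -0.184  0.206]
all high>.222
[183, 170, 11, 7, 66] [187.9 173.1] mean [0.6105 0.1377 0.2486] min [0.607 0.127 0.224] max [0.618 0.15  0.2
[... 1505 characters left out ...]
.6 179. ] mean [ 0.6206 -0.1122  0.2058] min [ 0.606 -0.122  0.171] max [ 0.623 -0.105  0.212]
[235, 173, 114, 85, 1818] [294.3 213.2] mean [0.6102 0.1137 0.1913] min [ 0.536 -0.058  0.17 ] max [0.634 0.172 0.255]
[218, 190, 16, 10, 20] [225.8 194.6] mean [ 0.6211 -0.0814  0.1724] min [ 0.62  -0.102  0.171] max [ 0.622 -0.061  0.177]
[326, 256, 49, 26, 208] [361.6 271.4] mean [0.621  0.2377 0.1942] min [0.607 0.161 0.17 ] max [0.625 0.248 0.212]
all high>.222
[243, 179, 13, 18, 168] [249.1 187.6] mean [ 0.6183 -0.0225  0.2427] min [ 0.608 -0.037  0.222] max [ 0.62  -0.012  0.255]
[316, 223, 16, 19, 185] [323.7 231.8] mean [0.6185 0.142  0.2458] min [0.609 0.129 0.222] max [0.621 0.153 0.255]
```

Run:
```python
from h import *
f=load("top0.npz");P=pts(f);c=f["color"].astype(int)
near=(P[...,0]>.3)&(P[...,0]<.55)&(P[...,1]>-.3)&(P[...,1]<-.1)
print("orange");m=(c[...,0]>c[...,2]+50)&near&(P[...,2]>.1);comps(m,P)
n,l,s,ce=cv2.connectedComponentsWithStats(m.astype(np.uint8));i=1+s[1:,4].argmax();print("mouth at rim",ray(f,*ce[i],.142))
b=near&(P[...,2]>.14)&(c[...,2]>c[...,0]+20);comps(b,P,3)
for n in("top","scene"):
    f=load(n+"0.npz");P=pts(f)
    near=(P[...,0]>.3)&(P[...,0]<.55)&(P[...,1]>-.3)&(P[...,1]<-.1)
    t=near&(P[...,2]>.195);comps(t,P,3)
    q=P[t][:,:2];print("stand bar pts");
    B=P[blue(f)&(abs(P[...,2]-.2)<.006)&(abs(P[...,0]-.613)<.02)]
    for lo in np.arange(-.11,.23,.06):
        k=B[(B[:,1]>=lo)&(B[:,1]<lo+.06)]
        if len(k):print(n,round(lo,2),len(k),k.mean(0).round(4),k[:,0].min().round(4),k[:,0].max().round(4))
# notch profile
    col=P[(abs(P[...,0]-.613)<.006)&(P[...,2]>.185)&(P[...,2]<.206)&(P[...,1]>0)&(P[...,1]<.115)]
    h=[(round(y,3),round(float(np.median(col[abs(col[:,1]-y)<.002,2])),4)) for y in np.arange(.01,.11,.004) if (abs(col[:,1]-y)<.002).any()]
    print(h)
    T=P[(P[...,2]>.25)&(P[...,0]>.55)];
    for g in(T[T[:,1]>.06],T[T[:,1]<.06]):print("tab",len(g),g.mean(0).round(4),g.min(0).round(4),g.max(0).round(4))
```

```text
orange
[305, 249, 23, 22, 406] [316.  259.2] mean [ 0.4092 -0.2052  0.1281] min [ 0.38  -0.231  0.101] max [ 0.436 -0.17   0.144]
mouth at rim [ 0.40880049 -0.20006655  0.142     ]
[307, 241, 4, 5, 16] [308.9 242.9] mean [ 0.4512 -0.1797  0.1495] min [ 0.446 -0.183  0.142] max [ 0.457 -0.176  0.153]
[321, 240, 6, 5, 19] [323.9 242.4] mean [ 0.4524 -0.2199  0.1513] min [ 0.449 -0.226  0.148] max [ 0.46  -0.205  0.202]
[314, 240, 10, 4, 39] [318.4 241.5] mean [ 0.4523 -0.1956  0.2012] min [ 0.449 -0.208  0.197] max [ 0.457 -0.185  0.206]
stand bar pts
top -0.11 95 [ 0.6131 -0.0787  0.1999] 0.6064 0.6191
top -0.05 53 [ 0.613  -0.0139  0.1998] 0.6072 0.6197
top 0.01 66 [0.6133 0.0381 0.1988] 0.6077 0.6184
top 0.07 97 [0.6132 0.0969 0.1994] 0.6068 0.62
top 0.13 56 [0.6129 0.1738 0.1998] 0.6069 0.6182
top 0.19 59 [0.613  0.2093 0.1997] 0.6083 0.62
[(np.float64(0.01), 0.2002), (np.float64(0.014), 0.2008), (np.float64(0.018), 0.1997), (np.float64(0.022), 0.1995), (np.float64(0.026), 0.1996), (np.float64(0.03), 0.1981), (np.float64(0.034), 0.1956), (np.float64(0.038), 0.1933), (np.float64(0.0
[... 1264 characters left out ...]
loat64(0.034), 0.2003), (np.float64(0.038), 0.1934), (np.float64(0.042), 0.1936), (np.float64(0.046), 0.1933), (np.float64(0.05), 0.193), (np.float64(0.054), 0.1942), (np.float64(0.058), 0.1938), (np.float64(0.062), 0.1947), (np.float64(0.066), 0.202), (np.float64(0.07), 0.2022), (np.float64(0.074), 0.2019), (np.float64(0.078), 0.2014), (np.float64(0.082), 0.202), (np.float64(0.086), 0.2012), (np.float64(0.09), 0.2013), (np.float64(0.094), 0.2017), (np.float64(0.098), 0.2012), (np.float64(0.102), 0.2015), (np.float64(0.106), 0.2023)]
tab 72 [0.6149 0.1412 0.2523] [0.609  0.1293 0.2501] [0.6199 0.1533 0.2548]
tab 58 [ 0.6148 -0.0238  0.2525] [ 0.6084 -0.0359  0.2501] [ 0.6195 -0.0122  0.2546]
```

```bash
cat >> h.py <<'E'
def plan(x,y,z,yaw_deg,N,start=None):
    from workcell import bot
    s=bot.observe(); p=np.array(start[:3] if start else s["position"]); w=start[3] if start else np.degrees(s["tool_rot"][2])
    t=(yaw_deg-w)/N; d=(np.array([x,y,z])-p)/N; rows=[]
    for i in range(N):
        a=np.radians(w+i*t); rows.append([round(1000*(d[0]*np.cos(a)+d[1]*np.sin(a)),1),round(1000*(d[0]*np.sin(a)-d[1]*np.cos(a)),1),round(-1000*d[2],1),0,0,round(-t/6,3),0])
    print("turn/row",t,"step",1000*np.linalg.norm(d))
    for r in rows: print(r)
E
python3 -c "
from h import *
plan(.453,-.1945,.28,96,16)"
```

```text
turn/row 4.880007618463426 step 29.99721659790653
[np.float64(23.2), np.float64(-18.8), np.float64(-3.1), 0, 0, np.float64(-0.813), 0]
[np.float64(24.7), np.float64(-16.7), np.float64(-3.1), 0, 0, np.float64(-0.813), 0]
[np.float64(26.0), np.float64(-14.6), np.float64(-3.1), 0, 0, np.float64(-0.813), 0]
[np.float64(27.2), np.float64(-12.3), np.float64(-3.1), 0, 0, np.float64(-0.813), 0]
[np.float64(28.1), np.float64(-9.9), np.float64(-3.1), 0, 0, np.float64(-0.813), 0]
[np.float64(28.9), np.float64(-7.5), np.float64(-3.1), 0, 0, np.float64(-0.813), 0]
[np.float64(29.4), np.float64(-5.0), np.float64(-3.1), 0, 0, np.float64(-0.813), 0]
[np.float64(29.7), np.float64(-2.5), np.float64(-3.1), 0, 0, np.float64(-0.813), 0]
[np.float64(29.8), np.float64(0.0), np.float64(-3.1), 0, 0, np.float64(-0.813), 0]
[np.float64(29.7), np.float64(2.6), np.float64(-3.1), 0, 0, np.float64(-0.813), 0]
[np.float64(29.4), np.float64(5.1), np.float64(-3.1), 0, 0, np.float64(-0.813), 0]
[np.float64(28.9), np.float64(7.6), np.float64(-3.1), 0, 0, np.float64(-0.813), 0]
[np.float64(28.1), np.float64(10.0), np.float64(-3.1), 0, 0, np.float64(-0.813), 0]
[np.float64(27.2), np.float64(12.4), np.float64(-3.1), 0, 0, np.float64(-0.813), 0]
[np.float64(26.0), np.float64(14.6), np.float64(-3.1), 0, 0, np.float64(-0.813), 0]
[np.float64(24.7), np.float64(16.8), np.float64(-3.1), 0, 0, np.float64(-0.813), 0]
```

carry_out(targets=[[23,-19,-3,0,0,-0.8,0],[25,-17,-3,0,0,-0.8,0],[26,-15,-3,0,0,-0.8,0],[27,-12,-3,0,0,-0.8,0],[28,-10,-3,0,0,-0.8,0]])

```text
clock: 0.52
position: [0.2741, -0.4681, 0.2462]
tool_rot: [-3.141, 0.0, 0.736]
force: [-0.2, -0.9, 0.9]
grip_width: 0.0853
```

carry_out(targets=[[29,-7,-3,0,0,-0.8,0],[29,-5,-3,0,0,-0.8,0],[30,-2,-3,0,0,-0.8,0],[30,0,-3,0,0,-0.8,0],[30,3,-3,0,0,-0.8,0]])

```text
clock: 0.93
position: [0.358, -0.3444, 0.2613]
tool_rot: [-3.141, 0.0, 1.155]
force: [0.6, -0.7, -0.1]
grip_width: 0.0855
```

carry_out(targets=[[29,5,-3,0,0,-0.8,0],[29,8,-3,0,0,-0.8,0],[28,10,-3,0,0,-0.8,0],[27,12,-3,0,0,-0.8,0],[0,0,0,0,0,0,0]])

```text
clock: 1.35
position: [0.4271, -0.2427, 0.2739]
tool_rot: [3.14, -0.001, 1.497]
force: [0.6, 0.6, 0.3]
grip_width: 0.0853
```

carry_out(targets=[[25,11.5,0,0,0,-0.85,0],[25,9,0,0,0,-0.85,0],[0,0,30,0,0,0,0],[0,0,10,0,0,0,0],[0,0,0,0,0,0,0]])

```text
clock: 1.77
position: [0.4452, -0.1986, 0.2312]
tool_rot: [-3.138, -0.002, 1.663]
force: [0.1, -0.7, 1.3]
grip_width: 0.0854
```

Run:
```python
from workcell import bot
import cv2,numpy as np
from h import *
s=bot.observe(); print(s["position"],np.degrees(s["tool_rot"]),s["qpos"])
a=bot.grab_frame("scene"); b=bot.grab_frame("top"); np.savez("scene1.npz",**a)
A=cv2.resize(a["color"][60:180,180:300,::-1],(400,400),interpolation=3);B=cv2.resize(b["color"][190:310,260:380,::-1],(400,400),interpolation=3)
cv2.imwrite("pics/c1.png",np.hstack([A,B]))
```

```text
[ 0.44520282 -0.19856106  0.23116682] [-1.79777826e+02 -1.07391878e-01  9.52574495e+01] [ 0.6919954   0.33856701 -0.49282     1.93086999  0.1975143   0.92370281
  0.19415474]
```

View pics/c1.png

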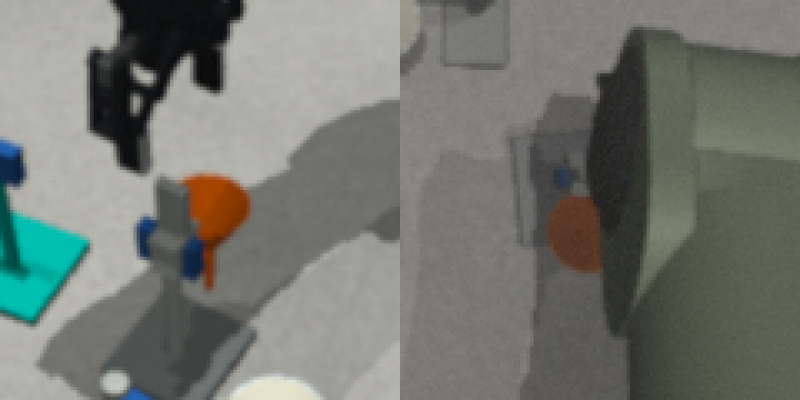

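The left crop shows the open jaws above and straddling the tab at about (172,205). In the right crop the arm hides the top view. I'll shift about 8 mm in x and 4 mm in y, then go down and grip.

carry_out(targets=[[3,8,0,0,0,0,0],[0,0,0,0,0,0,0],[0,0,25,0,0,0,0],[0,0,25,0,0,0,0],[0,0,0,0,0,0,0]])

```text
clock: 2.28
position: [0.4531, -0.1944, 0.1806]
tool_rot: [-3.138, -0.002, 1.663]
force: [-0.4, -0.5, 0.1]
grip_width: 0.0855
```

carry_out(targets=[[0,0,9,0,0,0,0],[0,0,9,0,0,0,0],[0,0,0,0,0,0,0],[0,0,0,0,0,0,120],[0,0,0,0,0,0,150]], force=60)

```text
clock: 2.7
position: [0.4547, -0.1948, 0.166]
tool_rot: [3.141, 0.0, 1.664]
force: [0.5, -0.4, -0.2]
grip_width: 0.0639
```

carry_out(targets=[[0,0,0,0,0,0,170],[0,0,0,0,0,0,190],[0,0,0,0,0,0,205],[0,0,0,0,0,0,215],[0,0,0,0,0,0,215]])

```text
clock: 3.12
position: [0.4544, -0.1947, 0.1654]
tool_rot: [3.141, 0.0, 1.664]
force: [0.2, -0.6, 0.2]
grip_width: 0.0132
```

carry_out(targets=[[0,0,0,0,0,0,220],[0,0,0,0,0,0,225],[0,0,0,0,0,0,225],[0,0,0,0,0,0,225],[0,0,0,0,0,0,225]])

```text
clock: 3.53
position: [0.4545, -0.1947, 0.1653]
tool_rot: [3.142, -0.0, 1.664]
force: [-0.1, 0.1, -0.2]
grip_width: 0.0104
```

carry_out(targets=[[0,0,0,0,0,0,255],[0,0,0,0,0,0,255],[0,0,-3,0,0,0,255],[0,0,-5,0,0,0,255],[0,0,-8,0,0,0,255]], force=60)

```text
clock: 3.95
position: [0.454, -0.1945, 0.1814]
tool_rot: [-3.141, -0.001, 1.664]
force: [0.3, 0.4, -1.5]
grip_width: 0.0093
```

carry_out(targets=[[0,0,-20,0,0,0,255],[0,0,-30,0,0,0,255],[0,0,-30,0,0,0,255],[0,0,-30,0,0,0,255],[0,0,0,0,0,0,255]])

```text
clock: 4.37
position: [0.4562, -0.195, 0.297]
tool_rot: [3.135, 0.003, 1.664]
force: [0.9, 0.2, -0.7]
grip_width: 0.0097
```

Run:
```python
from workcell import bot
import cv2,numpy as np
from h import *
s=bot.observe(); print(s["position"],s["tool_rot"],s["force"],s["moment"],s["grip_width"])
a=bot.grab_frame("scene"); b=bot.grab_frame("top"); np.savez("scene2.npz",**a)
A=cv2.resize(a["color"][40:180,170:310,::-1],(400,400),interpolation=3);B=cv2.resize(b["color"][190:310,260:380,::-1],(400,400),interpolation=3)
cv2.imwrite("pics/c2.png",np.hstack([A,B]))
```

```text
[ 0.45620743 -0.19499591  0.29698576] [3.13526745 0.00344758 1.66365575] [ 0.91858902  0.2153401  -0.74622808] [-0.03715952 -0.00885558  0.02273699] 0.00965505993952029
```

View pics/c2.png

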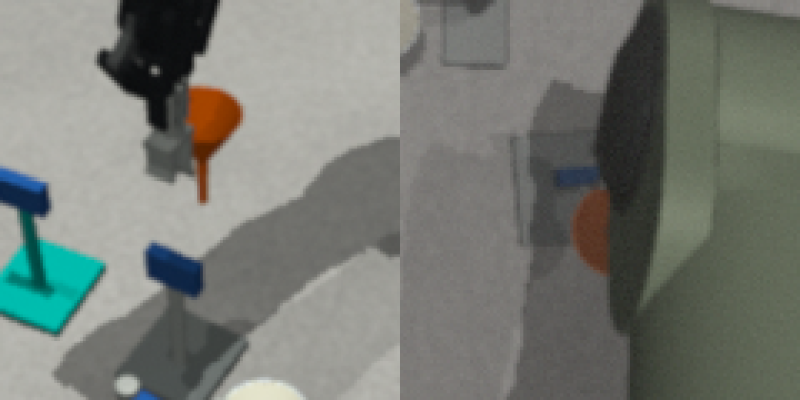

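The orange funnel hangs upright in the jaws: hook at about (170,150), stem tip at (203,200), clear of the stand at (175,265). Next I'll raise it and carry it over the gap.

```bash
python3 -c "
from h import *
plan(.614,.067,.40,90.2,11,[.456,-.195,.397,95.3])"
```

```text
turn/row -0.4636363636363631 step 27.815359333936946
[np.float64(22.4), np.float64(16.5), np.float64(-0.3), 0, 0, 0.077, 0]
[np.float64(22.5), np.float64(16.3), np.float64(-0.3), 0, 0, 0.077, 0]
[np.float64(22.7), np.float64(16.1), np.float64(-0.3), 0, 0, 0.077, 0]
[np.float64(22.8), np.float64(16.0), np.float64(-0.3), 0, 0, 0.077, 0]
[np.float64(22.9), np.float64(15.8), np.float64(-0.3), 0, 0, 0.077, 0]
[np.float64(23.0), np.float64(15.6), np.float64(-0.3), 0, 0, 0.077, 0]
[np.float64(23.2), np.float64(15.4), np.float64(-0.3), 0, 0, 0.077, 0]
[np.float64(23.3), np.float64(15.2), np.float64(-0.3), 0, 0, 0.077, 0]
[np.float64(23.4), np.float64(15.0), np.float64(-0.3), 0, 0, 0.077, 0]
[np.float64(23.5), np.float64(14.8), np.float64(-0.3), 0, 0, 0.077, 0]
[np.float64(23.7), np.float64(14.6), np.float64(-0.3), 0, 0, 0.077, 0]
```

carry_out(targets=[[0,0,-25,0,0,0,255],[0,0,-25,0,0,0,255],[0,0,-25,0,0,0,255],[0,0,-25,0,0,0,255],[0,0,0,0,0,0,255]])

```text
clock: 4.88
position: [0.4553, -0.1948, 0.3944]
tool_rot: [3.138, 0.002, 1.664]
force: [1.3, 0.7, -1.7]
grip_width: 0.0093
```

carry_out(targets=[[22.5,16.5,0,0,0,0.08,255],[22.5,16.5,0,0,0,0.08,255],[22.5,16,0,0,0,0.08,255],[23,16,0,0,0,0.08,255],[23,16,0,0,0,0.08,255]])

```text
clock: 5.3
position: [0.5266, -0.0742, 0.39]
tool_rot: [-3.14, -0.0, 1.621]
force: [-0.2, 0.3, -1.0]
grip_width: 0.009
```

carry_out(targets=[[23,15.5,0,0,0,0.08,255],[23,15.5,0,0,0,0.08,255],[23,15,0,0,0,0.08,255],[23.5,15,0,0,0,0.08,255],[23.5,15,0,0,0,0.08,255]])

```text
clock: 5.72
position: [0.5988, 0.0443, 0.3897]
tool_rot: [-3.14, 0.0, 1.579]
force: [-0.5, -0.4, -2.2]
grip_width: 0.0094
```

carry_out(targets=[[20,12,0,0,0,0.08,255],[0,0,0,0,0,0,255],[0,0,0,0,0,0,255]])

```text
clock: 5.97
position: [0.6102, 0.0646, 0.3894]
tool_rot: [-3.139, -0.0, 1.574]
force: [-0.2, -0.4, -1.8]
grip_width: 0.0093
```

Run:
```python
from workcell import bot
import cv2,numpy as np
from h import *
s=bot.observe(); print(s["position"],s["tool_rot"],s["force"],s["moment"],s["grip_width"],s["qpos"])
a=bot.grab_frame("scene"); b=bot.grab_frame("top"); np.savez("scene3.npz",**a); np.savez("top3.npz",**b)
A=cv2.resize(a["color"][70:270,180:380,::-1],(400,400),interpolation=3);B=cv2.resize(b["color"][80:280,110:310,::-1],(400,400),interpolation=3)
cv2.imwrite("pics/c3.png",np.hstack([A,B]))
```

```text
[0.6101753  0.06455156 0.38939784] [-3.13885123e+00 -3.52663989e-04  1.57389983e+00] [-0.20040983 -0.36638253 -1.81556939] [-0.03554943  0.02273019 -0.03136864] 0.00930223362479014 [ 0.19551579  0.44043767 -0.6033041   1.3807056   0.24674757  1.39845987
 -0.40248979]
```

View pics/c3.png

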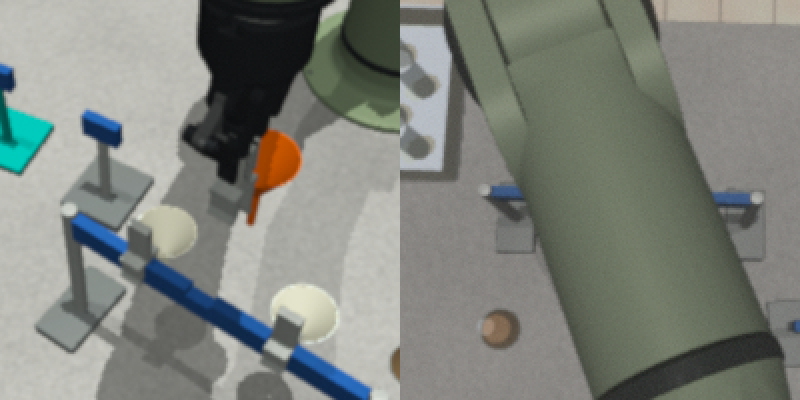

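The hook is at about (225,195) in the left crop, upright above the gap, with the notch at about (207,300). The white funnels haven't moved. Next I'll measure the hook's offset from the TCP.

Run:
```python
from h import *
f=load("scene3.npz");P=pts(f);c=f["color"].astype(int);sat=c.max(-1)-c.min(-1)
near=(abs(P[...,0]-.615)<.05)&(abs(P[...,1]-.065)<.05)&(P[...,2]>.33)
for lo in np.arange(.332,.40,.006):
    m=near&(c.max(-1)>90)&(sat<40)&(P[...,2]>=lo)&(P[...,2]<lo+.006)
    q=P[m]
    if len(q)>2: print(round(lo,3),len(q),"x",np.percentile(q[:,0],[2,50,98]).round(4),"y",np.percentile(q[:,1],[2,50,98]).round(4))
o=near&(c[...,0]>c[...,2]+60); 
far=(P[...,2]>.26)&(c[...,0]>c[...,2]+60)&(P[...,0]<.62)&(P[...,0]>.5)
q=P[far];print("orange",np.percentile(q,[2,50,98],axis=0).round(3))
# white hooks, same stats
for yc in(.14,-.025):
  for lo in np.arange(.170,.215,.006):
    q=P[(abs(P[...,0]-.615)<.05)&(abs(P[...,1]-yc)<.03)&(sat<45)&(c.max(-1)>90)&(P[...,2]>=lo)&(P[...,2]<lo+.006)&(P[...,0]>.618)]
    if len(q)>2: print(yc,round(lo,3),len(q),"x",np.percentile(q[:,0],[2,50,98]).round(4),"y",np.percentile(q[:,1],[2,50,98]).round(4))
B=P[blue(f)&(abs(P[...,0]-.615)<.02)&(P[...,2]>.15)&(P[...,2]<.206)&(P[...,1]>0)&(P[...,1]<.11)]
for y in np.arange(.02,.085,.004):
    k=B[abs(B[:,1]-y)<.002]; print(round(y,3),np.percentile(k[:,2],90).round(4),end=" ")
```

```text
0.332 5 x [0.5975 0.5983 0.5989] y [0.0695 0.0731 0.077 ]
0.338 4 x [0.5722 0.5881 0.6001] y [0.0703 0.0762 0.0815]
0.35 53 x [0.5823 0.6269 0.6292] y [0.0544 0.0661 0.0836]
0.356 32 x [0.6206 0.6253 0.6273] y [0.0536 0.0666 0.0772]
0.374 10 x [0.6007 0.6222 0.6286] y [0.0531 0.0557 0.077 ]
0.38 118 x [0.5966 0.621  0.6281] y [0.0538 0.0677 0.077 ]
0.386 3 x [0.6063 0.6207 0.6214] y [0.0721 0.0733 0.0766]
orange [[0.534 0.054 0.29 ]
 [0.55  0.07  0.353]
 [0.591 0.095 0.368]]
0.14 0.17 18 x [0.6205 0.6214 0.6286] y [0.1127 0.1536 0.167 ]
0.14 0.176 30 x [0.6289 0.6312 0.633 ] y [0.1307 0.1444 0.1534]
0.14 0.182 24 x [0.6245 0.6298 0.6329] y [0.1276 0.1403 0.153 ]
0.14 0.188 4 x [0.6221 0.6293 0.63  ] y [0.1257 0.1316 0.1352]
0.14 0.2 17 x [0.6201 0.6277 0.6325] y [0.1294 0.1405 0.1535]
0.14 0.206 96 x [0.6184 0.6251 0.6331] y [0.1298 0.1419 0.153 ]
0.14 0.212 4 x [0.6191 0.6196 0.6203] y [0.1351 0.1447 0.1524]
-0.025 0.17 10 x [0.62   0.6209 0.6217] y [-0.0531 -0.0447  0.0014]
-0.025 0.176 27 x [0.6252 0.6313 0.6328] y [-0.0387 -0.0221 -0.0127]
-0.025 0.182 24 x [0.6238 0.6295 0.6318] y [-0.0413 -0.0273 -0.0145]
-0.025 0.2 10 x [0.6191 0.6241 0.6318] y [-0.035  -0.0251 -0.0132]
-0.025 0.206 80 x [0.6181 0.6252 0.6322] y [-0.0353 -0.0232 -0.0127]
-0.025 0.212 4 x [0.6181 0.6192 0.6198] y [-0.0345 -0.0321 -0.0155]
0.02 0.2021 0.024 0.2022 0.028 0.2027 0.032 0.2024 0.036 0.202 0.04 0.1948 0.044 0.1942 0.048 0.1942 0.052 0.1943 0.056 0.1947 0.06 0.1941 0.064 0.2016 0.068 0.2018 0.072 0.2022 0.076 0.2028 0.08 0.2027 0.084 0.2021
```

carry_out(targets=[[0,3,20,0,0,0,255],[0,0,25,0,0,0,255],[0,0,25,0,0,0,255],[0,0,25,0,0,0,255],[0,0,15,0,0,0,255]])

```text
clock: 6.48
position: [0.6122, 0.0616, 0.2787]
tool_rot: [-3.139, 0.001, 1.57]
force: [-0.0, -0.5, -1.7]
grip_width: 0.0091
```

carry_out(targets=[[0,0,10,0,0,0,255],[0,0,0,0,0,0,255],[0,0,0,0,0,0,255]])

```text
clock: 6.73
position: [0.6134, 0.0627, 0.2717]
tool_rot: [3.141, 0.0, 1.571]
force: [0.1, 1.1, -0.1]
grip_width: 0.0093
```

Run:
```python
from workcell import bot
import cv2,numpy as np
from h import *
s=bot.observe(); print(s["position"],s["tool_rot"],s["force"],s["moment"],s["grip_width"],s["qpos"])
a=bot.grab_frame("scene"); np.savez("scene4.npz",**a)
cv2.imwrite("pics/c4.png",cv2.resize(a["color"][120:270,200:350,::-1],(600,600),interpolation=3))
f=a;P=pts(f);c=f["color"].astype(int);sat=c.max(-1)-c.min(-1)
for n,yc,lo in(("orange",.065,.243),("L",.14,.2),("R",-.025,.2)):
  for k in(-.024,-.018,0,.006):
    q=P[(abs(P[...,0]-.615)<.05)&(abs(P[...,1]-yc)<.03)&(sat<45)&(c.max(-1)>90)&(P[...,2]>=lo+k)&(P[...,2]<lo+k+.006)&(P[...,0]>.615)]
    if len(q)>2: print(n,round(lo+k,3),len(q),"x",np.percentile(q[:,0],[2,50,98]).round(4),"y",np.percentile(q[:,1],[2,50,98]).round(4))
```

```text
[0.61341269 0.06271554 0.27173567] [3.14149326e+00 9.09096733e-05 1.57082270e+00] [ 0.09058154  1.11913258 -0.07319155] [ 0.00241964 -0.02789199 -0.00028411] 0.009295441295626353 [ 0.19275142  0.52267983 -0.58403716  1.55484555  0.30556751  1.15640875
 -0.4536443 ]
orange 0.243 10 x [0.6255 0.6285 0.6291] y [0.0525 0.0636 0.075 ]
L 0.176 29 x [0.6289 0.6314 0.6331] y [0.13   0.1425 0.1527]
L 0.182 23 x [0.6288 0.6299 0.6312] y [0.1303 0.1419 0.1531]
L 0.2 22 x [0.6168 0.6279 0.6317] y [0.1285 0.1416 0.1534]
L 0.206 95 x [0.6181 0.6245 0.6322] y [0.1299 0.1422 0.1529]
R 0.176 32 x [0.6218 0.6309 0.6333] y [-0.0473 -0.0255 -0.0125]
R 0.182 19 x [0.6235 0.6294 0.6315] y [-0.0421 -0.0234 -0.0139]
R 0.2 17 x [0.6169 0.6303 0.6324] y [-0.037  -0.0253 -0.0124]
R 0.206 79 x [0.6181 0.6242 0.6322] y [-0.0354 -0.0233 -0.0125]
```

View pics/c4.png

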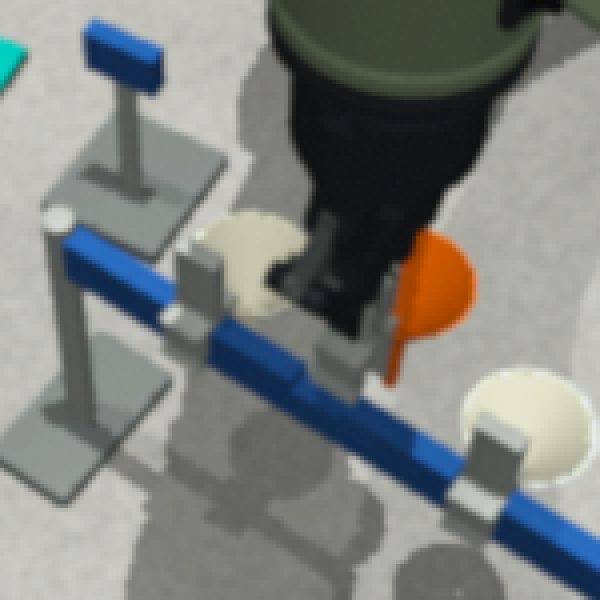

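The orange hook is at about (340,365) in this crop, between the white hooks at (190,315) and (478,500), and the notch at (350,395) is below and to its right. It needs about 1 mm more in x and 3 mm more in y before I lower it while watching the force.

carry_out(targets=[[3,1,0,0,0,0,255],[0,0,0,0,0,0,255],[0,0,7,0,0,0,255],[0,0,7,0,0,0,255],[0,0,0,0,0,0,255]])

```text
clock: 7.2
position: [0.6138, 0.066, 0.2557]
tool_rot: [-3.14, 0.0, 1.572]
force: [-0.4, 0.3, -1.1]
grip_width: 0.0094
```

carry_out(targets=[[0,0,7,0,0,0,255],[0,0,7,0,0,0,255],[0,0,0,0,0,0,255]])

```text
clock: 7.45
position: [0.6138, 0.066, 0.2416]
tool_rot: [-3.14, 0.0, 1.572]
force: [-0.5, 0.9, -1.8]
grip_width: 0.0091
```

carry_out(targets=[[0,0,3,0,0,0,255],[0,0,3,0,0,0,255],[0,0,0,0,0,0,255]])

```text
clock: 7.7
position: [0.6142, 0.0662, 0.2368]
tool_rot: [-3.141, 0.0, 1.572]
force: [-0.2, 0.4, -2.1]
grip_width: 0.0089
```

carry_out(targets=[[0,0,4,0,0,0,255],[0,0,4,0,0,0,255],[0,0,0,0,0,0,255]])

```text
clock: 7.95
position: [0.6141, 0.0662, 0.2285]
tool_rot: [-3.141, 0.0, 1.572]
force: [-0.2, -0.3, -2.0]
grip_width: 0.0095
```

Run:
```python
from workcell import bot
import cv2,numpy as np
from h import *
s=bot.observe(); print(s["position"],s["tool_rot"],s["force"],s["moment"],s["grip_width"],s["clock"])
a=bot.grab_frame("scene"); np.savez("scene5.npz",**a)
cv2.imwrite("pics/c5.png",cv2.resize(a["color"][120:270,200:350,::-1],(600,600),interpolation=3))
```

```text
[0.6140688  0.06615879 0.22846085] [-3.14069756e+00  1.60705197e-04  1.57153407e+00] [-0.18877278 -0.25456975 -1.95247562] [-0.01347821  0.02553467 -0.00508735] 0.00952343072540643 7.95
```

View pics/c5.png

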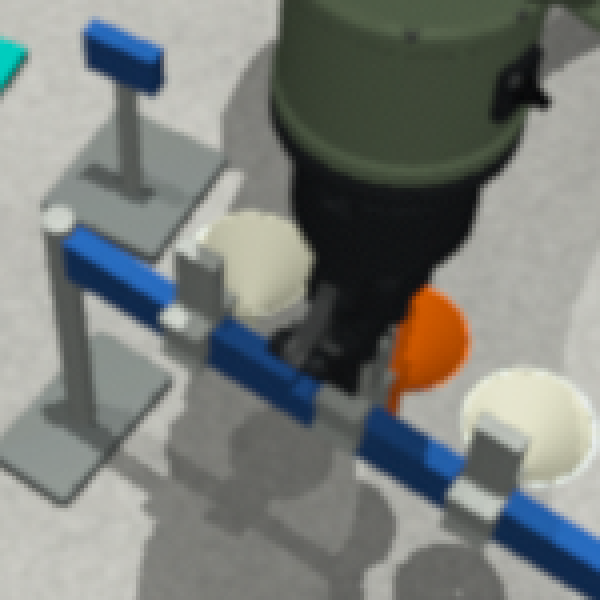

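The hook straddles the bar at about (340,410), just left of the white hook at (478,500) and clear of it, and nothing has been disturbed. Next I'll touch down gently.

carry_out(targets=[[0,0,4,0,0,0,255],[0,0,4,0,0,0,255],[0,0,0,0,0,0,255]])

```text
clock: 8.25
position: [0.614, 0.0662, 0.2204]
tool_rot: [-3.141, 0.0, 1.572]
force: [0.0, -0.4, -1.9]
grip_width: 0.0091
```

carry_out(targets=[[0,0,2,0,0,0,255],[0,0,1,0,0,0,255],[0,0,0,0,0,0,255]])

```text
clock: 8.5
position: [0.6143, 0.0662, 0.2181]
tool_rot: [-3.141, 0.0, 1.572]
force: [-0.5, -0.1, -1.2]
grip_width: 0.0095
```

carry_out(targets=[[0,0,1,0,0,0,255],[0,0,0,0,0,0,255]])

```text
clock: 8.67
position: [0.6144, 0.0662, 0.2172]
tool_rot: [-3.142, 0.0, 1.571]
force: [0.4, -0.6, -1.8]
grip_width: 0.0091
```

carry_out(targets=[[0,0,1,0,0,0,255],[0,0,0,0,0,0,255]])

```text
clock: 8.83
position: [0.6143, 0.0663, 0.2162]
tool_rot: [-3.142, -0.0, 1.572]
force: [-0.2, 0.2, -1.4]
grip_width: 0.0091
```

carry_out(targets=[[0,0,1,0,0,0,255],[0,0,0,0,0,0,255]])

```text
clock: 9.0
position: [0.6144, 0.0663, 0.2152]
tool_rot: [3.142, -0.0, 1.572]
force: [0.9, -0.3, -1.4]
grip_width: 0.0092
```

carry_out(targets=[[0,0,1,0,0,0,255],[0,0,0,0,0,0,255]])

```text
clock: 9.17
position: [0.6144, 0.0663, 0.2143]
tool_rot: [3.141, -0.0, 1.571]
force: [-1.2, -1.0, 2.6]
grip_width: 0.0092
```

carry_out(targets=[[0,0,0.7,0,0,0,255],[0,0,0,0,0,0,255]])

```text
clock: 9.33
position: [0.6144, 0.0663, 0.2137]
tool_rot: [3.141, -0.0, 1.571]
force: [-1.0, -1.7, 3.4]
grip_width: 0.0093
```

carry_out(targets=[[-1.5,0,0,0,0,0,255],[-1.5,0,0,0,0,0,255],[-1.5,0,0,0,0,0,255],[0,0,0,0,0,0,255]])

```text
clock: 9.67
position: [0.6145, 0.0616, 0.2137]
tool_rot: [3.141, -0.0, 1.571]
force: [-0.6, 2.8, 4.2]
grip_width: 0.009
```

carry_out(targets=[[-1.5,0,0,0,0,0,255],[-1.5,0,0,0,0,0,255],[-1.5,0,0,0,0,0,255],[0,0,0,0,0,0,255]])

```text
clock: 10.0
position: [0.6144, 0.0569, 0.2136]
tool_rot: [-3.142, 0.0, 1.571]
force: [0.2, 2.6, 5.4]
grip_width: 0.0094
```

Friction shows as +y and contact is kept. I'll continue in 1 mm steps.

carry_out(targets=[[-1,0,0,0,0,0,255],[-1,0,0,0,0,0,255],[-1,0,0,0,0,0,255],[0,0,0,0,0,0,255]])

```text
clock: 10.33
position: [0.6144, 0.054, 0.2136]
tool_rot: [-3.142, 0.0, 1.571]
force: [0.1, 2.3, 3.8]
grip_width: 0.0091
```

carry_out(targets=[[-1,0,0,0,0,0,255],[-1,0,0,0,0,0,255],[0,0,0,0,0,0,255]])

```text
clock: 10.58
position: [0.6144, 0.052, 0.2136]
tool_rot: [-3.141, 0.0, 1.571]
force: [0.6, 2.9, 4.6]
grip_width: 0.0093
```

carry_out(targets=[[-1,0,0,0,0,0,255],[0,0,0,0,0,0,255]])

```text
clock: 10.75
position: [0.6142, 0.0506, 0.2133]
tool_rot: [-3.141, 0.001, 1.571]
force: [-0.2, -0.2, -1.8]
grip_width: 0.0092
```

Contact force vanished at y≈0.0506, so the notch is found. I'll go 1 to 1.5 mm further towards its centre, then lower.

carry_out(targets=[[-1.3,0,0,0,0,0,255],[0,0,1.5,0,0,0,255],[0,0,0,0,0,0,255]])

```text
clock: 11.0
position: [0.6141, 0.0494, 0.2115]
tool_rot: [-3.141, 0.001, 1.571]
force: [-0.7, 0.5, -1.0]
grip_width: 0.0092
```

carry_out(targets=[[0,0,1.5,0,0,0,255],[0,0,1.5,0,0,0,255],[0,0,0,0,0,0,255]])

```text
clock: 11.25
position: [0.6142, 0.0499, 0.2087]
tool_rot: [-3.141, 0.0, 1.572]
force: [-0.1, -0.6, -2.0]
grip_width: 0.009
```

carry_out(targets=[[0,0,1,0,0,0,255],[0,0,0,0,0,0,255]])

```text
clock: 11.42
position: [0.6143, 0.05, 0.2079]
tool_rot: [-3.141, 0.0, 1.572]
force: [1.0, 0.4, -1.5]
grip_width: 0.0088
```

carry_out(targets=[[0,0,1,0,0,0,255],[0,0,0,0,0,0,255]])

```text
clock: 11.58
position: [0.6145, 0.05, 0.2071]
tool_rot: [3.141, -0.0, 1.572]
force: [0.1, 0.4, 0.7]
grip_width: 0.0091
```

carry_out(targets=[[0,0,0.7,0,0,0,255],[0,0,0,0,0,0,255]])

```text
clock: 11.75
position: [0.6145, 0.05, 0.2065]
tool_rot: [3.141, -0.0, 1.572]
force: [-0.8, -0.0, 2.2]
grip_width: 0.0093
```

carry_out(targets=[[0,0,0.5,0,0,0,255],[0,0,0,0,0,0,255]])

```text
clock: 11.92
position: [0.6144, 0.05, 0.206]
tool_rot: [3.141, -0.0, 1.571]
force: [-0.3, -0.1, 2.8]
grip_width: 0.0091
```

It bottomed about 8 mm below the rail contact height. I'll take off the preload, then open.

carry_out(targets=[[0,0,-0.7,0,0,0,255],[0,0,0,0,0,0,255],[0,0,0,0,0,0,225],[0,0,0,0,0,0,215],[0,0,0,0,0,0,205]])

```text
clock: 12.33
position: [0.6143, 0.0499, 0.2065]
tool_rot: [-3.141, -0.0, 1.571]
force: [-1.0, 1.0, -0.4]
grip_width: 0.0167
```

carry_out(targets=[[0,0,0,0,0,0,190],[0,0,0,0,0,0,170],[0,0,0,0,0,0,140],[0,0,0,0,0,0,120],[0,0,0,0,0,0,100]])

```text
clock: 12.75
position: [0.6144, 0.05, 0.2066]
tool_rot: [3.142, 0.0, 1.572]
force: [0.3, 0.3, -0.6]
grip_width: 0.052
```

carry_out(targets=[[0,0,0,0,0,0,100],[0,0,0,0,0,0,100],[0,0,-5,0,0,0,100],[0,0,-10,0,0,0,100],[0,0,-20,0,0,0,100]])

```text
clock: 13.17
position: [0.6136, 0.0498, 0.2411]
tool_rot: [-3.139, 0.0, 1.572]
force: [-0.5, -0.7, -0.0]
grip_width: 0.0519
```

carry_out(targets=[[0,0,-30,0,0,0,100],[0,0,-30,0,0,0,100],[0,0,-30,0,0,0,100],[0,0,-30,0,0,0,100],[0,0,0,0,0,0,100]])

```text
clock: 13.58
position: [0.6157, 0.0507, 0.3684]
tool_rot: [3.134, -0.001, 1.571]
force: [-0.2, 0.5, 0.5]
grip_width: 0.0516
```

Run:
```python
from workcell import bot
import cv2,numpy as np
from h import *
s=bot.observe(); print(s["position"],s["force"],s["grip_width"],s["clock"])
a=bot.grab_frame("scene")
cv2.imwrite("pics/c6.png",cv2.resize(a["color"][120:280,190:350,::-1],(600,600),interpolation=3))
P=pts(a);c=a["color"].astype(int);sat=c.max(-1)-c.min(-1)
for n,yc in(("O",.05),("L",.14),("R",-.025)):
  q=P[(abs(P[...,0]-.615)<.02)&(abs(P[...,1]-yc)<.03)&(sat<45)&(P[...,2]>.22)&(P[...,2]<.27)]
  print(n,len(q),np.percentile(q,[1,50,99],axis=0).round(4).tolist())
```

```text
[0.61572453 0.05074154 0.36842864] [-0.16516442  0.46981753  0.48136129] 0.051603856566867376 13.5833
O 145 [[0.61, 0.0393, 0.2209], [0.6183, 0.0519, 0.2389], [0.6202, 0.0628, 0.2462]]
L 190 [[0.6096, 0.1298, 0.2202], [0.6186, 0.1426, 0.2441], [0.6201, 0.1532, 0.2538]]
R 174 [[0.6098, -0.0361, 0.2203], [0.6182, -0.0224, 0.2425], [0.6203, -0.0123, 0.2536]]
```

View pics/c6.png

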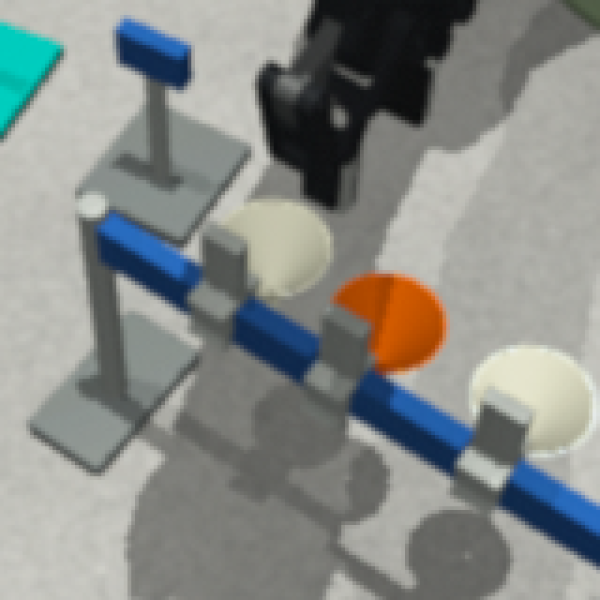

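The orange hook sits in the notch at about (335,375), with its tab top roughly 8 mm below the white ones. The white hooks at (215,300) and (485,470) haven't moved, and the gripper is clear.

```bash
python3 -c "
from workcell import bot
print(bot.job_done())"
```

```text
the job is handed in; nothing more can be done
None
```

The orange funnel is hanging by its hook in the rail notch. I released it and handed the job in at about 13.6 s on the robot's clock.

- **Feeling for the notch:** I touched the hook down beside the notch at about 5 N. Sliding it 16 mm towards -y, the highest reading after allowing for the funnel's weight was about 7 N. The contact force vanished at y ≈ 0.051. I then lowered the hook about 8 mm until it met the bottom of the notch at under 5 N, took off the load and opened the gripper.
- **Orange funnel:** In the last picture its tab top is about 8 mm below the white ones (0.246 against 0.254 m), which matches the notch depth. The gripper was well clear.
- **White funnels:** Their hooks measured within about 2 mm of where they started, which is within the camera error.
- **Flask and wash bottle:** The arm stayed well away from both, but I did not measure them again at the end.
- **Disagreement:** The two cameras differed by about 2 mm throughout. I settled the fine fit by comparing positions within one view and by contact force.

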